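Put away the leaf-printing blocks and the paper stop

ROBOT

A 6-joint arm with a two-finger parallel gripper is mounted at the origin on the work surface. World frame = base frame: x ahead of the robot, y to its left, z up, the work surface at z = 0. Lengths are in m, angles in degrees, forces in N, time in s.
With the tool pointing down it reaches from about 0.35 to 0.875 m from the base axis. Payload 4.2 kg.
Tool frame: the origin (TCP) lies on the centre line of the jaws, within the pads' length; the fingertips stand tip_reach ahead of it and the grasp point (between the pads) is the TCP (tip_reach is the distance from the TCP to the fingertips, in m); z points along the fingers, y is the line along which they close (so a half turn about z gives the same grasp; the last joint's range is limited). The gripper opens to 87 mm and grips with 3 to 60 N. Pads are 19 mm wide; open, the fingers measure 117 mm over their backs; the gripper's body (75 mm by 190 mm) begins 51 mm behind the grasp point.
Start: joints at [-58.407, 22.042, 0.453, 0, -68.411, -14.817], TCP at [0.18, -0.598, 0.242] pointing down, gripper open.
Joint ranges: [-179.83, 179.83], [-69.29, 118.12], [-61.27, 80.66], [-181.25, 117.63], [-171.15, -9.14], [-177.46, 177.46]. Speed limits (degrees/s): [159.86, 159.86, 180, 180, 180, 180].

INTERFACE

Orientations are given as a 3x3 rotation matrix whose columns are the frame's x, y, z axes.
In Python, from station import sense, capture, finish_job, tip_reach gives the robot as it stands.
- The arm moves only by the tool arm_command, never from a script. Its argument "deltas" is a list of rows, each a list of 7 numbers: the turn, a rotation vector about the tool's x, y, z in rad, then the shift along the tool's x, y, z in cm, then the closure, from -1 (fully open) to 1 (shut), so that 0 is half open. In form: [[rx, ry, rz, dx, dy, dz, hand], ...]. A call has 1 to 8 rows; each row is the pose to reach, as a shift and turn from the pose commanded when the call began, along the tool's axes at that moment; what a row does not reach only later rows make up. A row lasts 1/12 s, in which the tool goes at most 41.7 mm and 7.16 degrees, less where a joint would pass 70% of its speed; a pose out of reach is approached as far as the arm can. A call with a gripper value outside its range is refused whole. The fingers move at their own pace and stop on an object; the grip force is fixed at half the most. Time passes only in rows, so rows that repeat a pose let the fingers close. It gives the time, the measured TCP pose, the force, the opening and the grip force at its end, in the units of the state.
- sense(): the state, without advancing time (a new reading comes with each control period).
- capture(name): name is "side" or "top" or "wrist"; returns a dict with "pixels" (420x560x3 uint8, blue, green, red), "fovy" (degrees; the focal length in pixels is half the picture's height over the tangent of half this angle, whatever the lens; pixels are square), "cx", "cy" (the principal point, pixels), "k1" (the pictures are not rectified: a ray, as slopes to the right and down, at radius r is drawn at 1 + k1 r^2 times it, then the intrinsics apply), "rvec" (rotation vector, rad) and "tvec" (3), from world to camera coordinates, as OpenCV has them. Camera axes: x right, y down, z forward; pixel columns grow to the right and rows downward; lengths in m; the calibration is good to about 2 mm. A picture is of the moment at which its call begins. There is no depth.
- finish_job(): hands the job in; it is judged then, once.
The state is a dict: "time_s": time; "joints": joint angles; "joint_velocities": joint speeds; "effort": joint torques, N m; "tcp_pos": TCP position; "ee_rot": TCP orientation; "wrist_force": force on the tool from outside, world axes, zero at the start; "moment": the same for the moment, N m; "gripper_width": opening from 0.0 (shut) to 1.0 (fully open); "gripper_force": force on a finger pad.
Only numpy, scipy, OpenCV 4.12 (cv2) and the standard library are available. Lean on these libraries where they do the work, as an engineer would, in place of code of your own. Each camera call takes 0.05 s, during which the arm holds its last target. There are 200 camera calls.

TASK

Put the leaf-printing kit away: set the three wooden pounding blocks and the board's paper stop each upright and flat inside the storage rest whose recess matches its shape and size, with the square block and the paper stop lined up with their recesses. The paper stop is captive in the board's T-track, so slide it out of the track's open end before lifting it off. Leave the hammer where it lies.

Things in the scene. Friction and masses are not known exactly. Their poses are not given: they have to be found in the camera images.
- large_round_block: Loose plain wooden pounding block, a disc 64 mm across and 18 mm thick with a round knob on top (knob 26 mm across, from 26 to 56 mm above the underside; 16 mm neck below it), 90 g or so. Stands upright on the table. Origin: centre of its underside; z up.
- small_round_block: Loose plain wooden pounding block, a disc 40 mm across and 18 mm thick with a round knob on top (knob 22 mm across, from 26 to 56 mm above the underside; 16 mm neck below it), 50 g or so. Origin: centre of its underside; z up.
- square_block: Loose plain wooden pounding block, 48 by 48 mm and 18 mm thick, with an upright grip bar on top: 18 mm thick along the block's x, 44 mm long along its y, from 18 to 56 mm above the underside. About 80 g. Origin: centre of its underside; x and y along the sides, z up.
- paper_stop: Sliding paper stop, 80 g, captive in the board's T-track at the start with 2 mm play. Aluminium foot 70 (its x) x 24 (y) x 6 mm; neck 8 mm wide to z 16; wooden grip bar 70 x 24 mm from z 16 to 50 mm (grip across the 24 mm). Stands on its foot. Lifts only once its whole foot is past the track's open end. Origin: centre of the foot's underside; x along the track, z up.
- board: Fixed wooden board, 200 (its x) x 180 mm (y), top 18 mm high, with a printed paper sheet. Aluminium T-track along x at y = -50 mm: slot 12 mm wide, channel below 28 mm wide, its floor 4 mm above the table, lips 6 mm thick. Closed at +x (12 mm block), open at the -x edge (x = -100 mm), the end nearer the robot. Origin: centre of its underside, on the table; z up.
- large_round_rest: Fixed low storage rest on the table: dark wooden rim 8 mm thick and 12 mm high around a recess with a pale cork floor 6 mm above the table; recess round, 82 mm across, meant for the large round block. Origin: centre of its underside, on the table; z up.
- small_round_rest: Fixed low storage rest on the table: dark wooden rim 8 mm thick and 12 mm high around a recess with a pale cork floor 6 mm above the table; recess round, 58 mm across, meant for the small round block. Origin: centre of its underside, on the table; z up.
- square_rest: Fixed low storage rest on the table: dark wooden rim 8 mm thick and 12 mm high around a recess with a pale cork floor 6 mm above the table; recess square, 66 by 66 mm, meant for the square block. Origin: centre of its underside, on the table; z up; x and y along its sides.
- long_rest: Fixed low storage rest on the table: dark wooden rim 8 mm thick and 12 mm high around a recess with a pale cork floor 6 mm above the table; recess oblong, 88 mm (its x) by 42 mm (y), meant for the paper stop, lengthwise, standing on its foot. Origin: centre of its underside, on the table; z up; x along the recess.
- hammer: Loose claw hammer lying on the table to the robot's right, 270 mm long; a bystander, to be left alone. Origin: under its middle.
Mind the look-alikes: they are no part of the job. What is shaped like the large_round_block but black or green is not meant.

How it is judged:
By the outcome, as a careful person would: the job done as asked, in the order asked, and still so for the second after the job is handed in, with the robot touching nothing.
It also fails if it takes over 99 s, if anything falls off the work surface, if the arm or the gripper's body presses on something with over 40 N, if the wrist force passes 120 N, or if a joint passes its speed limit or range.

## Working session

There is one attempt and no reset: what is moved stays moved. The work goes in short steps, Python scripts to look and compute and a tool call to move; the robot and the scene stay as the last step left them, time stands still between calls to the robot, and variables do not carry over. Pictures are saved under pics/ and viewed, at most 14 in all, crops included, and the job is handed in when it is done.

Besides the shell and the picture viewer there is one more tool, called after "Emit:" as name(argument=value, ...) on one line, values as JSON. arm_command: Moves the arm, as the interface text tells. Its arguments: {"type":"object","properties":{"deltas":{"type":"array"}},"required":["deltas"]}

```bash
mkdir -p pics; ls; cat > h.py <<'E'
import numpy as np, cv2
from station import sense, capture, finish_job, tip_reach
def cam(name,fn=None):
    c=capture(name)
    if fn: cv2.imwrite(fn,c["pixels"])
    return c
def mats(c):
    h=c["pixels"].shape[0]; f=h/2/np.tan(np.radians(c["fovy"])/2)
    K=np.array([[f,0,c["cx"]],[0,f,c["cy"]],[0,0,1.]]); D=np.array([c["k1"],0,0,0,0.])
    R=cv2.Rodrigues(np.array(c["rvec"],float))[0]; t=np.array(c["tvec"],float).reshape(3)
    return K,D,R,t
def ray2plane(c,uv,z):
    K,D,R,t=mats(c); uv=np.array(uv,float).reshape(-1,1,2)
    n=cv2.undistortPoints(uv,K,D).reshape(-1,2)
    d=np.c_[n,np.ones(len(n))]@R; o=-R.T@t
    return o+d*((z-o[2])/d[:,2])[:,None]
def proj(c,P):
    K,D,R,t=mats(c)
    return cv2.projectPoints(np.array(P,float).reshape(-1,1,3),np.array(c["rvec"],float),t,K,D)[0].reshape(-1,2)
E
python3 - <<'E'
from h import *
s=sense(); print({k:np.round(v,3).tolist() for k,v in s.items()}, tip_reach)
for n in("top","side","wrist"):
    c=cam(n,f"pics/{n}0.png"); K,D,R,t=mats(c); print(n,c["fovy"],c["k1"],-R.T@t,R[2])
a=[cv2.imread(f"pics/{n}0.png") for n in("top","side","wrist")]
E
```

```text
pics
{'time_s': 0.0, 'joints': [-58.407, 22.091, 0.38, -0.032, -68.41, -14.817], 'joint_velocities': [0.007, 0.076, -0.021, 0.039, 0.095, -0.0], 'effort': [0.001, -39.067, 18.741, 4.22, 0.011, -0.0], 'tcp_pos': [0.18, -0.598, 0.24], 'ee_rot': [[-0.958, -0.288, -0.001], [-0.288, 0.957, 0.002], [0.0, 0.002, -1.0]], 'wrist_force': [0.693, -0.076, 1.024], 'moment': [-0.008, 0.051, -0.02], 'gripper_force': 0.0, 'gripper_width': 0.997} 0.019
top 49.6738876915642 0.024986014679448602 [ 0.29204584 -0.05227823  1.05073783] [ 0.19942091  0.01048456 -0.97985783]
side 43.61671983169556 -0.057097439487702406 [-0.20374871  0.91308624  0.83823425] [ 0.49098797 -0.67443598 -0.55142263]
wrist 62.070002904805804 -0.04907444826765124 [ 0.11165023 -0.61982227  0.38381467] [ 0.25314854  0.07901034 -0.96419561]
```

View pics/top0.png

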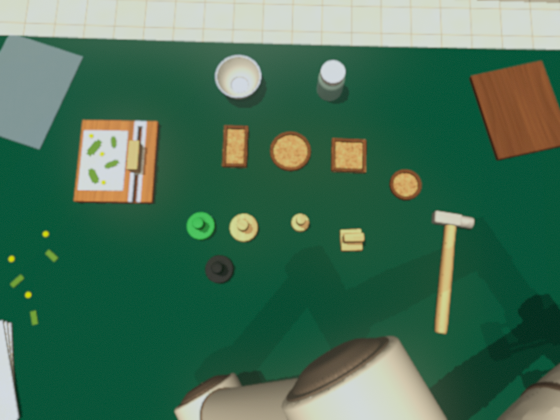

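View pics/side0.png

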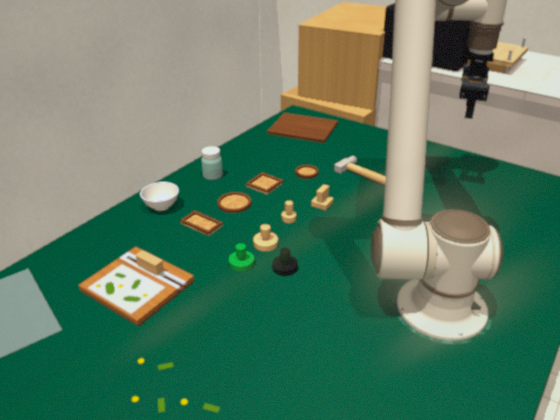

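The top view shows (pixels): long rest (235,146), large rest (290,151), square rest (349,155), small rest (406,184), large block (243,228), small block (300,222), square block (352,240), and the stop at (135,155) in the track. The side view agrees. The black and green look-alikes are at (219,269) and (200,226).

```bash
python3 - <<'E'
from h import *
c=cam("top"); im=c["pixels"]; hsv=cv2.cvtColor(im,cv2.COLOR_BGR2HSV)
wood=((hsv[...,0]<32)&(hsv[...,2]>45)&(hsv[...,1]>60)).astype(np.uint8)
n,l,st,ce=cv2.connectedComponentsWithStats(wood)
for i in range(1,n):
    x,y,w,h,a=st[i]
    if a<120 or a>9000 or not(90<y<262 and x<425): continue
    P=cv2.findContours((l==i).astype(np.uint8),cv2.RETR_EXTERNAL,cv2.CHAIN_APPROX_NONE)[0][0].reshape(-1,2)
    for z in(.012,.018):
        Q=ray2plane(c,P,z)[:,:2]*1000
        r=cv2.minAreaRect(Q.astype(np.float32)); print((x,y,w,h,a),z,np.round(r[0],1),np.round(r[1],1),round(r[2],1))
for n,q in dict(large=(243,225),small=(300,219),square=(353,237),stop=(134,155)).items(): print(n,ray2plane(c,q,.056 if n!="stop" else .068))
cr=[cv2.resize(im[y:y+h,x:x+h],(400,400),interpolation=cv2.INTER_CUBIC) for x,y,h in((65,110,100),(195,195,80))]
cr2=[cv2.resize(im[y:y+h,x:x+h],(400,400),interpolation=cv2.INTER_CUBIC) for x,y,h in((280,200,50),(330,215,50))]
cv2.imwrite("pics/c1.png",cv2.resize(np.vstack([np.hstack(cr),np.hstack(cr2)]),(600,600)))
E
```

```text
(np.int32(73), np.int32(119), np.int32(70), np.int32(84), np.int32(2059)) 0.012 [618.9 367. ] [207.9 152.4] 0.9
(np.int32(73), np.int32(119), np.int32(70), np.int32(84), np.int32(2059)) 0.018 [617.  364.6] [206.7 151.6] 0.9
(np.int32(140), np.int32(120), np.int32(19), np.int32(84), np.int32(1081)) 0.012 [620.1 271.1] [207.3  32.6] 0.9
(np.int32(140), np.int32(120), np.int32(19), np.int32(84), np.int32(1081)) 0.018 [618.2 269.3] [206.1  32.4] 0.9
(np.int32(222), np.int32(125), np.int32(27), np.int32(43), np.int32(1072)) 0.012 [664.4  68.9] [107.   61.1] 0.3
(np.int32(222), np.int32(125), np.int32(27), np.int32(43), np.int32(1072)) 0.018 [662.3  68.2] [106.4  60.7] 0.3
(np.int32(270), np.int32(131), np.int32(41), np.int32(40), np.int32(1300)) 0.012 [656.9 -64.1] [98.3 96.3] 1.8
(np.int32(270), np.int32(131), np.int32(41), np.int32(40), np.int32(1300)) 0.018 [654.8 -64.1] [97.7 95.7] 1.8
(np.int32(331), np.int32(137), np.int32(36), np.int32(36), np.int32(1210)) 0.012 [ 650.4 -204.1] [84.2 86.3] 89.7
(np.int32(331), np.int32(137), np.int32(36), np.int32(36), np.int32(1210)) 0.018 [ 648.4
[... 397 characters left out ...]
int32(19), np.int32(19), np.int32(231)) 0.018 [479.9 -91.5] [40.  40.1] 34.5
(np.int32(234), np.int32(214), np.int32(24), np.int32(28), np.int32(498)) 0.012 [465.7  32.7] [52.2 64.2] 88.3
(np.int32(234), np.int32(214), np.int32(24), np.int32(28), np.int32(498)) 0.018 [464.7  32.2] [51.9 63.8] 88.3
(np.int32(340), np.int32(228), np.int32(25), np.int32(24), np.int32(510)) 0.012 [ 445.8 -212.7] [51.7 57.4] 5.7
(np.int32(340), np.int32(228), np.int32(25), np.int32(24), np.int32(510)) 0.018 [ 444.9 -211.8] [51.4 57.1] 5.7
large [[0.46385307 0.0361595  0.056     ]]
small [[ 0.48143442 -0.09029979  0.056     ]]
square [[ 0.44466107 -0.20824447  0.056     ]]
stop [[0.61485147 0.28948327 0.068     ]]
```

View pics/c1.png

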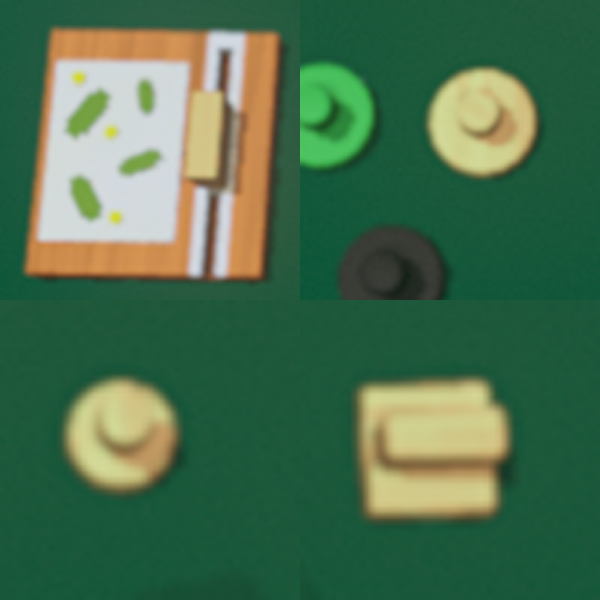

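Emit:
arm_command(deltas=[[0,0,-1.28,-24.4,19.6,4,-1],[0,0,-1.28,-24.4,19.6,4,-1],[0,0,-1.28,-24.4,19.6,4,-1],[0,0,-1.28,-24.4,19.6,4,-1],[0,0,-1.28,-24.4,19.6,4,-1],[0,0,-1.28,-24.4,19.6,4,-1],[0,0,-1.28,-36.7,29.5,5,-1],[0,0,-1.28,-36.7,29.5,5,-1]])

```text
time_s: 0.87
tcp_pos: [0.3682, -0.3235, 0.2029]
ee_rot: [[-0.269, -0.963, 0.0], [-0.963, 0.269, 0.0], [-0.0, -0.0, -1.0]]
wrist_force: [0.2, -0.3, 0.1]
gripper_width: 1.0
gripper_force: 0.0
```

```bash
cat >> h.py <<'E'
def go(x,y,z,yaw):
    "row (turn about tool axes, cm) taking the measured pose to x,y,z with tool x at world yaw (deg), pointing down"
    s=sense(); R=np.array(s["ee_rot"]); a=np.radians(yaw)
    T=np.array([[np.cos(a),np.sin(a),0],[np.sin(a),-np.cos(a),0],[0,0,-1]])
    rv=cv2.Rodrigues(R.T@T)[0].ravel(); d=R.T@(np.array([x,y,z])-s["tcp_pos"])*100
    print("t",round(s["time_s"],2),"tcp",np.round(s["tcp_pos"],4),"yaw",round(np.degrees(np.arctan2(R[1,0],R[0,0])),2),"row",np.round(rv,3),np.round(d,2),"F",np.round(s["wrist_force"],1),"w",round(s["gripper_width"],3))
E
python3 -c "
from h import *
go(.446,-.211,.16,270)"
```

```text
t 0.87 tcp [ 0.3682 -0.3235  0.2029] yaw -105.59 row [-0.     0.    -0.272] [-12.93  -4.47   4.29] F [ 0.2 -0.3  0.1] w 1.0
```

Emit:
arm_command(deltas=[[0,0,-0.272,-12.9,-4.5,4.3,-1],[0,0,-0.272,-12.9,-4.5,4.3,-1],[0,0,-0.272,-12.9,-4.5,4.3,-1],[0,0,-0.272,-12.9,-4.5,4.3,-1],[0,0,-0.272,-12.9,-4.5,4.3,-1],[0,0,-0.272,-12.9,-4.5,4.3,-1]])

```text
time_s: 1.37
tcp_pos: [0.4465, -0.2129, 0.1597]
ee_rot: [[-0.004, -1.0, -0.001], [-1.0, 0.004, 0.0], [-0.0, 0.001, -1.0]]
wrist_force: [-0.7, -0.1, 0.8]
gripper_width: 0.998
gripper_force: 0.0
```

```bash
python3 - <<'E'
from h import *
go(.446,-.211,.16,270)
c=cam("wrist","pics/w1.png")
print(proj(c,[[.446,-.21,.056],[.446,-.21,0],[.481,-.091,.056]]))
E
```

```text
t 1.37 tcp [ 0.4465 -0.2129  0.1597] yaw -90.22 row [ 0.001  0.    -0.004] [-0.19  0.05 -0.03] F [-0.7 -0.1  0.8] w 0.998
[[282.41069423 221.08374214]
 [282.08035495 202.6274595 ]
 [241.10762407 356.83493073]]
```

View pics/w1.png

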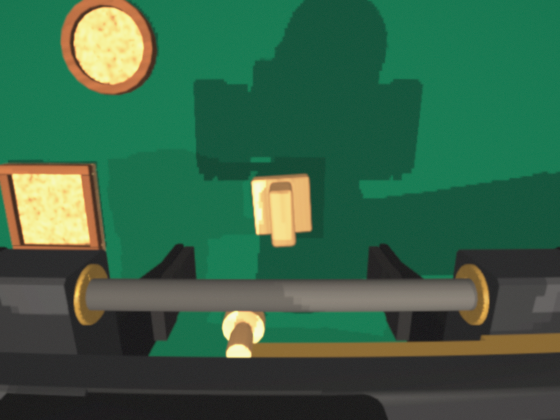

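The wrist view shows the square block with its top-plate corners near (252,179), (309,175), (312,233) and (257,235), and its grip bar top running from about (282,188) to (284,240).

```bash
python3 - <<'E'
from h import *
c=cam("wrist"); 
q=ray2plane(c,[(252,179),(309,175),(312,233),(257,235)],.018)[:,:2]*1000
print(q.round(1),q.mean(0)); e=q-np.roll(q,-1,0); print(np.hypot(*e.T),np.degrees(np.arctan2(e[:,1],e[:,0])))
b=ray2plane(c,[(271,193),(291,191),(295,243),(274,246)],.056)[:,:2]*1000
print(b.round(1),b.mean(0)); e=b-np.roll(b,-1,0); print(np.hypot(*e.T),np.degrees(np.arctan2(e[:,1],e[:,0])))
im=c["pixels"]; hsv=cv2.cvtColor(im,cv2.COLOR_BGR2HSV)
m=((hsv[...,0]<32)&(hsv[...,2]>45)&(hsv[...,1]>60)).astype(np.uint8)
n,l,st,ce=cv2.connectedComponentsWithStats(m)
for p in((260,200),(110,45)):
    k=l[p[1],p[0]]; P=cv2.findContours((l==k).astype(np.uint8),0,1)[0][0].reshape(-1,2)
    for z in(0,.012,.018):
        r=cv2.minAreaRect((ray2plane(c,P,z)[:,:2]*1000).astype(np.float32)); print(st[k],z,r)
cv2.imwrite("pics/w1c.png",cv2.resize(im[160:260,0:330],(792,240),interpolation=2))
E
```

```text
[[ 470.7 -235.5]
 [ 423.5 -238.6]
 [ 420.2 -188. ]
 [ 467.7 -186.5]] [ 445.52908998 -212.16025893]
[47.23409608 50.68284025 47.56910994 49.13242457] [   3.71919892  -86.18714596 -178.14911768   93.45462144]
[[ 454.  -232. ]
 [ 439.5 -233.4]
 [ 436.4 -193.3]
 [ 452.3 -191. ]] [ 445.51664148 -212.42516849]
[14.56379445 40.21933066 16.04346864 41.06110414] [   5.49705657  -85.58992547 -171.68485609   92.3932718 ]
[ 251  174   61   74 3470] 0 ((446.1182556152344, -201.64743041992188), (52.31900405883789, 67.36460876464844), 3.768062114715576)
[ 251  174   61   74 3470] 0.012 ((446.13531494140625, -205.02059936523438), (50.248897552490234, 64.69917297363281), 3.768000841140747)
[ 251  174   61   74 3470] 0.018 ((446.1436462402344, -206.7071533203125), (49.21385192871094, 63.36648178100586), 3.7680325508117676)
[  61    0   95   96 7334] 0 ((587.533935546875, -341.2236633300781), (73.09568786621094, 78.67281341552734), 87.91401672363281)
[  61    0   95   96 7334] 0.012 ((581.9555053710938, -339.0741882324219), (70.20352935791016, 75.55998992919922), 87.9140396118164)
[  61    0   95   96 7334] 0.018 ((579.1663208007812, -337.9994201660156), (68.7574234008789, 74.00355529785156), 87.91404724121094)
```

View pics/w1c.png

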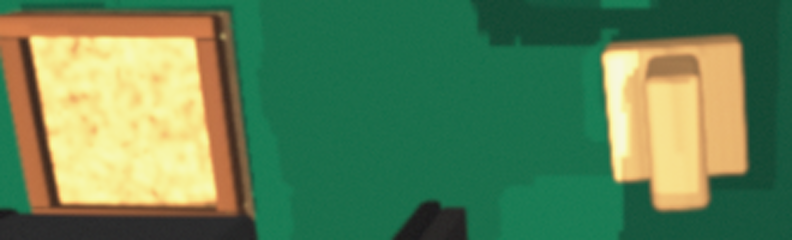

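The crop confirms it: the block is turned about +3.7° and the square rest lies straight with the axes.

Emit:
arm_command(deltas=[[0,0,-0.068,-0.1,0.1,3.5,-1],[0,0,-0.068,-0.1,0.1,7,-1],[0,0,-0.068,-0.1,0.1,10,-1],[0,0,-0.068,-0.1,0.1,11.8,-1],[0,0,-0.068,-0.1,0.1,11.8,-1],[0,0,-0.068,-0.1,0.1,11.8,1],[0,0,-0.068,-0.1,0.1,11.8,1],[0,0,-0.068,-0.1,0.1,11.8,1]])

```text
time_s: 2.13
tcp_pos: [0.4465, -0.2133, 0.0438]
ee_rot: [[0.061, -0.998, 0.004], [-0.998, -0.061, -0.001], [0.001, -0.004, -1.0]]
wrist_force: [-0.4, -0.2, -0.1]
gripper_width: 0.85
gripper_force: 0.0
```

Emit:
arm_command(deltas=[[0,0,0,0,0,0,1],[0,0,0,0,0,0,1],[0,0,0,0,0,0,1],[0,0,0,0,0,0,1]])

```text
time_s: 2.47
tcp_pos: [0.4456, -0.2126, 0.0425]
ee_rot: [[0.062, -0.998, 0.001], [-0.998, -0.062, -0.0], [0.0, -0.001, -1.0]]
wrist_force: [0.3, -0.2, -1.9]
gripper_width: 0.552
gripper_force: 0.0
```

```bash
python3 - <<'E'
from h import *
go(.650,-.204,.12,270)
E
```

```text
t 2.47 tcp [ 0.4456 -0.2126  0.0425] yaw -86.44 row [-0.001 -0.     0.062] [  0.41 -20.47  -7.73] F [ 0.3 -0.2 -1.9] w 0.552
```

Emit:
arm_command(deltas=[[0,0,0,0,0,0,1],[0,0,0,0,0,0,1],[0,0,0,0,0,0,1],[0,0,0,0,0,0,1],[0,0,0,0,0,0,1],[0,0,0,0,0,0,1],[0,0,0,0,0,-3,1],[0,0,0,0,0,-6,1]])

```text
time_s: 3.13
tcp_pos: [0.4436, -0.2124, 0.1009]
ee_rot: [[0.062, -0.998, -0.006], [-0.998, -0.062, 0.001], [-0.001, 0.006, -1.0]]
wrist_force: [0.4, -0.0, -0.5]
gripper_width: 0.203
gripper_force: 30.0
```

```bash
python3 - <<'E'
from h import *
print(sense()["gripper_force"])
go(.650,-.204,.09,270)
E
```

```text
30.00020506326109
t 3.13 tcp [ 0.4436 -0.2124  0.1009] yaw -86.47 row [0.006 0.001 0.062] [  0.44 -20.66   0.97] F [ 0.4 -0.  -0.5] w 0.203
```

Emit:
arm_command(deltas=[[0,0,0.062,0.1,-4,0,1],[0,0,0.062,0.2,-8,0,1],[0,0,0.062,0.3,-12,0,1],[0,0,0.062,0.4,-16,0,1],[0,0,0.062,0.4,-19,0,1],[0,0,0.062,0.4,-20.5,0,1],[0,0,0.062,0.4,-20.5,0,1],[0,0,0.062,0.4,-20.5,0,1]])

```text
time_s: 3.8
tcp_pos: [0.6498, -0.2036, 0.1006]
ee_rot: [[0.0, -1.0, -0.002], [-1.0, -0.0, 0.001], [-0.001, 0.002, -1.0]]
wrist_force: [-0.1, -0.5, -0.8]
gripper_width: 0.204
gripper_force: 30.0
```

```bash
python3 - <<'E'
from h import *
go(.650,-.204,.0505,270)
c=cam("wrist","pics/w2.png"); print(proj(c,[[.65+a*.033,-.204+b*.033,.012] for a,b in((1,1),(1,-1),(-1,-1),(-1,1))]).round(0).tolist())
E
```

```text
t 3.8 tcp [ 0.6498 -0.2036  0.1006] yaw -90.0 row [0.002 0.001 0.   ] [ 0.05 -0.03  5.01] F [-0.1 -0.5 -0.8] w 0.204
[[236.0, 266.0], [232.0, 176.0], [331.0, 176.0], [327.0, 266.0]]
```

View pics/w2.png

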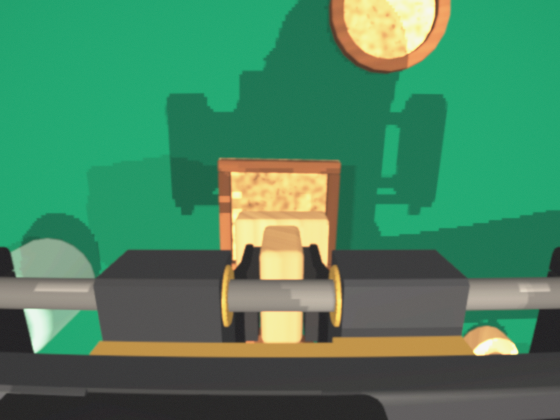

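The wrist view shows the held square block over its rest. The inner far edge is at row 172, between columns 231 and 328, so the rest is straight and about 2 mm further to -y than I assumed.

Emit:
arm_command(deltas=[[0,0,0,0.2,-0.05,1.8,1],[0,0,0,0.2,-0.05,3.5,1],[0,0,0,0.2,-0.05,4.6,1],[0,0,0,0.2,-0.05,5.1,1],[0,0,0,0.2,-0.05,5.15,1],[0,0,0,0.2,-0.05,5.15,1]])

```text
time_s: 4.35
tcp_pos: [0.6505, -0.2061, 0.0509]
ee_rot: [[0.0, -1.0, 0.0], [-1.0, -0.0, -0.0], [0.0, -0.0, -1.0]]
wrist_force: [0.2, -0.3, -0.4]
gripper_width: 0.204
gripper_force: 30.0
```

```bash
python3 - <<'E'
from h import *
go(.650,-.206,.049,270)
E
```

```text
t 4.35 tcp [ 0.6505 -0.2061  0.0509] yaw -89.99 row [-0. -0.  0.] [-0.01  0.05  0.19] F [ 0.2 -0.3 -0.4] w 0.204
```

Emit:
arm_command(deltas=[[0,0,0,0,0,0.1,1],[0,0,0,0,0,0.2,1],[0,0,0,0,0,0.2,-0.1],[0,0,0,0,0,0.2,-0.1],[0,0,0,0,0,0.2,-0.1],[0,0,0,0,0,0.2,-0.1],[0,0,0,0,0,0.2,-0.1],[0,0,0,0,0,0.2,-0.1]])

```text
time_s: 5.02
tcp_pos: [0.6507, -0.2059, 0.0486]
ee_rot: [[0.0, -1.0, 0.0], [-1.0, -0.0, -0.0], [0.0, -0.0, -1.0]]
wrist_force: [0.2, -0.7, -0.3]
gripper_width: 0.521
gripper_force: 0.0
```

Emit:
arm_command(deltas=[[0,0,0,0,0,-2,-1],[0,0,0,0,0,-5,-1],[0,0,0,0,0,-9,-1],[0,0,0,0,4,-11,-1],[0,0,0,-2,8,-11,-1],[0,0,0,-4,11,-11,-1],[0,0,0,-6,14,-11,-1],[0,0,0,-8,16,-11,-1]])

```text
time_s: 5.68
tcp_pos: [0.4873, -0.1255, 0.1587]
ee_rot: [[-0.001, -1.0, -0.001], [-1.0, 0.001, 0.001], [-0.001, 0.001, -1.0]]
wrist_force: [0.1, 0.3, 1.2]
gripper_width: 0.982
gripper_force: 0.0
```

```bash
python3 - <<'E'
from h import *
go(.481,-.091,.16,270)
E
```

```text
t 5.68 tcp [ 0.4873 -0.1255  0.1587] yaw -90.08 row [ 0.001  0.001 -0.001] [-3.45  0.64 -0.13] F [0.1 0.3 1.2] w 0.982
```

Emit:
arm_command(deltas=[[0,0,0,-3.4,0.6,0,-1],[0,0,0,-3.4,0.6,0,-1],[0,0,0,-3.4,0.6,0,-1],[0,0,0,-3.4,0.6,0,-1]])

```text
time_s: 6.02
tcp_pos: [0.4851, -0.0919, 0.1589]
ee_rot: [[0.001, -1.0, 0.001], [-1.0, -0.001, -0.0], [0.0, -0.001, -1.0]]
wrist_force: [0.3, 0.0, -0.3]
gripper_width: 0.996
gripper_force: 0.0
```

```bash
cat >> h.py <<'E'
def disc(c,guess,zs):
    im=c["pixels"]; hsv=cv2.cvtColor(im,cv2.COLOR_BGR2HSV)
    m=((hsv[...,0]<32)&(hsv[...,2]>45)&(hsv[...,1]>60)).astype(np.uint8)
    n,l,st,ce=cv2.connectedComponentsWithStats(m)
    u,v=np.round(proj(c,guess)[0]).astype(int); k=l[v,u]
    P=cv2.findContours((l==k).astype(np.uint8),0,cv2.CHAIN_APPROX_NONE)[0][0].reshape(-1,2)
    for z in zs:
        Q=ray2plane(c,P,z)[:,:2]*1000; print(k,st[k],z,"lo",Q.min(0).round(1),"hi",Q.max(0).round(1),"mid",((Q.min(0)+Q.max(0))/2).round(1))
E
python3 - <<'E'
from h import *
go(.481,-.091,.16,270)
c=cam("wrist","pics/w3.png"); disc(c,[.481,-.100,.018],(.018,.056))
go(.481,-.091,.041,270)
E
```

```text
t 6.02 tcp [ 0.4851 -0.0919  0.1589] yaw -89.96 row [-0.001 -0.     0.001] [-0.09  0.41 -0.11] F [ 0.3  0.  -0.3] w 0.996
3 [ 261  177   48   53 1420] 0.018 lo [ 463.2 -115.4] hi [502.8 -70.4] mid [483.  -92.9]
3 [ 261  177   48   53 1420] 0.056 lo [ 466.3 -122.1] hi [500.5 -83.1] mid [ 483.4 -102.6]
t 6.07 tcp [ 0.4852 -0.0923  0.1587] yaw -90.01 row [-0. -0. -0.] [-0.13  0.42 11.77] F [ 0.2 -0.2  0.3] w 1.003
```

View pics/w3.png

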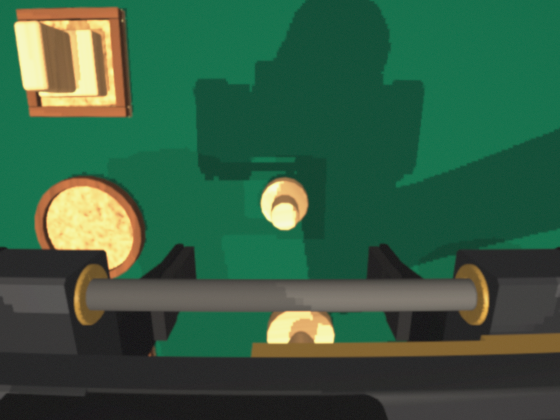

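The wrist view shows the small block at (284,203) with its knob at (284,216). The square block sits inside its rest at (75,62).

Emit:
arm_command(deltas=[[0,0,0,0.15,0.3,3,-0.2],[0,0,0,0.15,0.3,6,-0.2],[0,0,0,0.15,0.3,9,-0.2],[0,0,0,0.15,0.3,11,-0.2],[0,0,0,0.15,0.3,11.7,-0.2],[0,0,0,0.15,0.3,11.7,-0.2],[0,0,0,0.15,0.3,11.7,1],[0,0,0,0.15,0.3,11.7,1]])

```text
time_s: 6.73
tcp_pos: [0.483, -0.0937, 0.0427]
ee_rot: [[-0.0, -1.0, 0.003], [-1.0, 0.0, 0.0], [-0.0, -0.003, -1.0]]
wrist_force: [-0.8, -0.1, 0.0]
gripper_width: 0.53
gripper_force: 0.0
```

Emit:
arm_command(deltas=[[0,0,0,0,0,0,1],[0,0,0,0,0,0,1],[0,0,0,0,0,0,1],[0,0,0,0,0,0,1],[0,0,0,0,0,0,1],[0,0,0,0,0,0,1],[0,0,0,0,0,0,1],[0,0,0,0,0,0,1]])

```text
time_s: 7.4
tcp_pos: [0.4821, -0.0934, 0.0422]
ee_rot: [[0.0, -1.0, 0.001], [-1.0, -0.0, -0.0], [0.0, -0.001, -1.0]]
wrist_force: [-0.3, 0.1, 6.1]
gripper_width: 0.244
gripper_force: 30.0
```

```bash
python3 - <<'E'
from h import *
print(sense()["gripper_force"])
go(.581,-.338,.12,270)
E
```

```text
30.000008326023817
t 7.4 tcp [ 0.4821 -0.0934  0.0422] yaw -89.98 row [-0.001 -0.     0.   ] [24.47 -9.89 -7.77] F [-0.3  0.1  6.1] w 0.244
```

Emit:
arm_command(deltas=[[0,0,0,0,0,-3,1],[0,0,0,0,0,-7,1],[0,0,0,3.5,-1.4,-8,1],[0,0,0,7.2,-2.9,-8,1],[0,0,0,10.9,-4.4,-8,1],[0,0,0,14.6,-5.9,-8,1],[0,0,0,18.3,-7.4,-8,1],[0,0,0,21.5,-8.7,-8,1]])

```text
time_s: 8.07
tcp_pos: [0.5689, -0.3107, 0.1209]
ee_rot: [[-0.001, -1.0, -0.001], [-1.0, 0.001, 0.0], [-0.0, 0.001, -1.0]]
wrist_force: [1.3, 0.5, -0.4]
gripper_width: 0.236
gripper_force: 30.0
```

Emit:
arm_command(deltas=[[0,0,0,2,-0.8,0,1],[0,0,0,3,-1.2,0,1],[0,0,0,3,-1.2,1,1],[0,0,0,3,-1.2,2,1],[0,0,0,3,-1.2,2,1],[0,0,0,3,-1.2,2,1]])

```text
time_s: 8.57
tcp_pos: [0.5795, -0.3366, 0.1001]
ee_rot: [[0.001, -1.0, -0.003], [-1.0, -0.001, 0.001], [-0.001, 0.003, -1.0]]
wrist_force: [0.0, -1.0, 0.2]
gripper_width: 0.242
gripper_force: 30.0
```

```bash
python3 - <<'E'
from h import *
c=cam("wrist","pics/w4.png"); print(proj(c,[[.581+a*.029,-.338+b*.029,.012] for a,b in((1,0),(0,-1),(-1,0),(0,1))]).round(0).tolist())
go(.581,-.338,.0487,270)
E
```

```text
[[238.0, 222.0], [279.0, 180.0], [321.0, 222.0], [279.0, 260.0]]
t 8.62 tcp [ 0.5802 -0.337   0.1011] yaw -89.9 row [0.002 0.    0.002] [ 0.1  -0.09  5.24] F [ 0.4 -0.1 -0.5] w 0.242
```

View pics/w4.png

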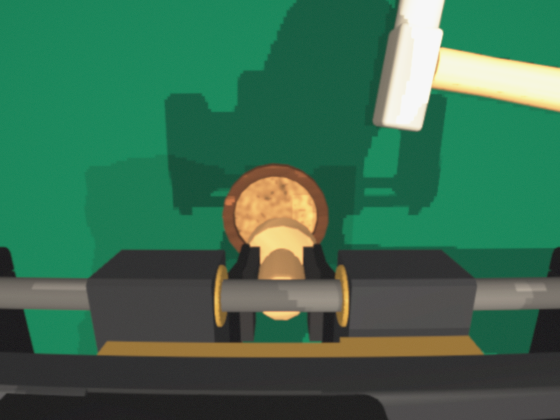

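The wrist view shows the small rest's recess between columns 234 and 317, with its far edge at row 176. That puts its centre about 2–3 mm towards +x and -y of my estimate.

Emit:
arm_command(deltas=[[0,0,0,0.3,-0.3,1.8,1],[0,0,0,0.3,-0.3,3.5,1],[0,0,0,0.3,-0.3,4.6,1],[0,0,0,0.3,-0.3,5.1,1],[0,0,0,0.3,-0.3,5.2,1],[0,0,0,0.3,-0.3,5.2,1],[0,0,0,0.3,-0.3,5.2,-0.1],[0,0,0,0.3,-0.3,5.2,-0.1]])

```text
time_s: 9.28
tcp_pos: [0.5844, -0.3417, 0.0508]
ee_rot: [[0.0, -1.0, 0.002], [-1.0, -0.0, -0.001], [0.001, -0.002, -1.0]]
wrist_force: [-0.4, 0.1, -0.4]
gripper_width: 0.321
gripper_force: 0.0
```

Emit:
arm_command(deltas=[[0,0,0,0,0,0,-0.1],[0,0,0,0,0,0,-0.1],[0,0,0,0,0,0,-0.1],[0,0,0,0,0,-3,-1],[0,0,0,0,0,-7,-1],[0,0,0,0,0,-11,-1],[0,0,0,-4,1.2,-11,-1],[0,0,0,-8,2.5,-11,-1]])

```text
time_s: 9.95
tcp_pos: [0.5608, -0.2629, 0.1629]
ee_rot: [[-0.003, -1.0, 0.008], [-1.0, 0.003, -0.002], [0.002, -0.008, -1.0]]
wrist_force: [1.0, 1.5, -1.1]
gripper_width: 0.842
gripper_force: 0.0
```

```bash
python3 - <<'E'
from h import *
go(.465,.033,.16,270)
E
```

```text
t 9.95 tcp [ 0.5608 -0.2629  0.1629] yaw -90.19 row [-0.008 -0.002 -0.003] [-29.56   9.67   0.15] F [ 1.   1.5 -1.1] w 0.842
```

Dropped from about 2 mm up, which is fine. On to the large block.

Emit:
arm_command(deltas=[[0,0,0,-4,1.3,0,-1],[0,0,0,-8,2.6,0,-1],[0,0,0,-12,3.9,0,-1],[0,0,0,-16,5.2,0,-1],[0,0,0,-20,6.5,0,-1],[0,0,0,-24,7.8,0,-1],[0,0,0,-27,9,0,-1],[0,0,0,-29.5,9.7,0.2,-1]])

```text
time_s: 10.62
tcp_pos: [0.4606, 0.0352, 0.1583]
ee_rot: [[0.002, -1.0, 0.001], [-1.0, -0.002, 0.001], [-0.001, -0.001, -1.0]]
wrist_force: [-0.2, 0.4, 0.0]
gripper_width: 0.999
gripper_force: 0.0
```

Emit:
arm_command(deltas=[[0,0,0,0,0,0,-1],[0,0,0,0,0,0,-1]])

```text
time_s: 10.78
tcp_pos: [0.4616, 0.0343, 0.158]
ee_rot: [[0.003, -1.0, 0.001], [-1.0, -0.003, 0.0], [-0.0, -0.001, -1.0]]
wrist_force: [0.8, -0.0, -0.0]
gripper_width: 1.002
gripper_force: 0.0
```

```bash
python3 - <<'E'
from h import *
c=cam("wrist","pics/w5.png"); disc(c,[.465,.015,.018],(.018,.056))
go(.465,.033,.041,270)
E
```

```text
2 [ 237  169   77   75 4199] 0.018 lo [435.6   4. ] hi [499.5  68.2] mid [467.6  36.1]
2 [ 237  169   77   75 4199] 0.056 lo [439.2  -1.8] hi [494.6  53.8] mid [466.9  26. ]
t 10.83 tcp [0.4619 0.0334 0.1579] yaw -89.92 row [-0.001  0.     0.001] [ 0.05 -0.3  11.69] F [-0.2 -0.7 -1.2] w 1.003
```

View pics/w5.png

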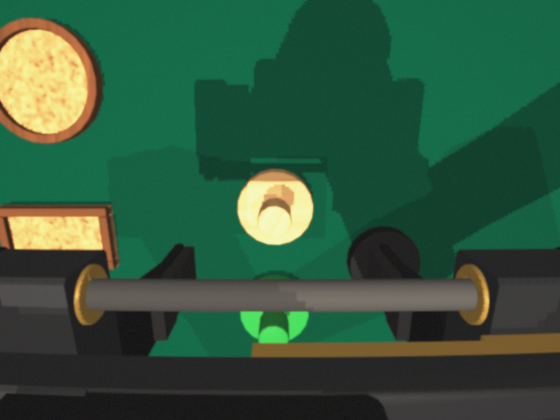

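The wrist view shows the plain large block at (275,207) with its knob at (275,220). The green and black look-alikes are clear of the fingers.

Emit:
arm_command(deltas=[[0,0,0,-0.1,-0.45,3,-0.2],[0,0,0,-0.1,-0.45,6,-0.2],[0,0,0,-0.1,-0.45,9,-0.2],[0,0,0,-0.1,-0.45,11,-0.2],[0,0,0,-0.1,-0.45,11.6,-0.2],[0,0,0,-0.1,-0.45,11.6,-0.2],[0,0,0,-0.1,-0.45,11.6,1],[0,0,0,-0.1,-0.45,11.6,1]])

```text
time_s: 11.5
tcp_pos: [0.4676, 0.0341, 0.0428]
ee_rot: [[-0.0, -1.0, 0.003], [-1.0, 0.0, 0.001], [-0.001, -0.003, -1.0]]
wrist_force: [0.4, 0.5, 0.3]
gripper_width: 0.534
gripper_force: 0.0
```

Emit:
arm_command(deltas=[[0,0,0,0,0,0,1],[0,0,0,0,0,0,1],[0,0,0,0,0,0,1],[0,0,0,0,0,0,1],[0,0,0,0,0,0,1],[0,0,0,0,0,0,1],[0,0,0,0,0,0,1],[0,0,0,0,0,0,1]])

```text
time_s: 12.17
tcp_pos: [0.4668, 0.0343, 0.0424]
ee_rot: [[0.001, -1.0, 0.001], [-1.0, -0.001, 0.0], [-0.0, -0.001, -1.0]]
wrist_force: [-1.6, 0.3, 6.0]
gripper_width: 0.29
gripper_force: 30.0
```

```bash
python3 - <<'E'
from h import *
print(sense()["gripper_force"])
go(.657,-.064,.12,270)
E
```

```text
29.997849483042955
t 12.17 tcp [0.4668 0.0343 0.0424] yaw -89.97 row [-0.001  0.     0.001] [  9.84 -19.03  -7.74] F [-1.6  0.3  6. ] w 0.29
```

Emit:
arm_command(deltas=[[0,0,0,0,0,-3,1],[0,0,0,0,0,-6,1],[0,0,0,1.9,-3.6,-6,1],[0,0,0,3.7,-7.2,-6,1],[0,0,0,5.6,-10.8,-6,1],[0,0,0,7.4,-14.4,-6,1],[0,0,0,8.8,-17,-6,1],[0,0,0,9.8,-19,-6,1]])

```text
time_s: 12.83
tcp_pos: [0.6581, -0.0655, 0.1006]
ee_rot: [[-0.001, -1.0, -0.0], [-1.0, 0.001, -0.0], [0.0, 0.0, -1.0]]
wrist_force: [-0.1, -0.1, -0.6]
gripper_width: 0.29
gripper_force: 30.0
```

Emit:
arm_command(deltas=[[0,0,0,0,0,0,1],[0,0,0,0,0,0,1],[0,0,0,0,0,0,1]])

```text
time_s: 13.08
tcp_pos: [0.6552, -0.0638, 0.1006]
ee_rot: [[-0.0, -1.0, -0.002], [-1.0, 0.0, 0.0], [-0.0, 0.002, -1.0]]
wrist_force: [-0.5, 0.8, -1.1]
gripper_width: 0.29
gripper_force: 30.0
```

```bash
python3 - <<'E'
from h import *
c=cam("wrist","pics/w6.png"); print(proj(c,[[.657+a*.041,-.064+b*.041,.012] for a,b in((1,0),(0,-1),(-1,0),(0,1))]).round(0).tolist())
go(.657,-.064,.0485,270)
E
```

```text
[[220.0, 223.0], [279.0, 164.0], [338.0, 223.0], [279.0, 277.0]]
t 13.13 tcp [ 0.6551 -0.0635  0.101 ] yaw -89.99 row [0.002 0.    0.   ] [ 0.05 -0.2   5.25] F [ 0.1  0.1 -0.3] w 0.29
```

View pics/w6.png

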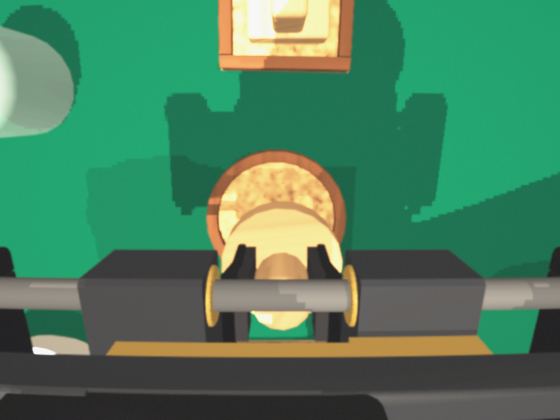

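The wrist view shows the large rest's recess between columns 218 and 334, with its far edge at row 160, so I shift 2–3 mm towards +x and -y.

Emit:
arm_command(deltas=[[0,0,0,0.25,-0.35,1.8,1],[0,0,0,0.25,-0.35,3.5,1],[0,0,0,0.25,-0.35,4.6,1],[0,0,0,0.25,-0.35,5.2,1],[0,0,0,0.25,-0.35,5.35,1],[0,0,0,0.25,-0.35,5.35,1],[0,0,0,0.25,-0.35,5.35,1],[0,0,0,0.25,-0.35,5.35,-0.1]])

```text
time_s: 13.8
tcp_pos: [0.6602, -0.0662, 0.0486]
ee_rot: [[0.0, -1.0, 0.001], [-1.0, -0.0, 0.0], [-0.0, -0.001, -1.0]]
wrist_force: [-0.6, -0.4, -0.8]
gripper_width: 0.312
gripper_force: 0.0
```

Emit:
arm_command(deltas=[[0,0,0,0,0,0,-0.1],[0,0,0,0,0,0,-0.1],[0,0,0,0,0,0,-0.1],[0,0,0,0,0,0,-0.1],[0,0,0,0,0,-3,-1],[0,0,0,0,0,-7,-1],[0,0,0,0,0,-11,-1],[0,0,-0.12,-4,0,-13,-1]])

```text
time_s: 14.47
tcp_pos: [0.6621, -0.0336, 0.1828]
ee_rot: [[0.116, -0.993, 0.008], [-0.993, -0.116, -0.001], [0.002, -0.008, -1.0]]
wrist_force: [1.8, 0.8, 1.2]
gripper_width: 0.766
gripper_force: 0.0
```

```bash
python3 - <<'E'
from h import *
go(.61,.290,.20,0)
E
```

```text
t 14.47 tcp [ 0.6621 -0.0336  0.1828] yaw -83.34 row [-0.005 -0.008 -1.454] [-32.74   1.4   -1.81] F [1.8 0.8 1.2] w 0.766
```

Emit:
arm_command(deltas=[[0,0,-0.12,-4,0.2,-1,-1],[0,0,-0.24,-8,0.4,-1.5,-1],[0,0,-0.36,-12,0.5,-1.8,-1],[0,0,-0.48,-16,0.7,-1.8,-1],[0,0,-0.6,-20,0.9,-1.8,-1],[0,0,-0.72,-24,1,-1.8,-1],[0,0,-0.84,-28,1.2,-1.8,-1],[0,0,-0.96,-31,1.4,-1.8,-1]])

```text
time_s: 15.13
tcp_pos: [0.608, 0.28, 0.1948]
ee_rot: [[0.886, -0.465, 0.0], [-0.465, -0.886, 0.001], [0.0, -0.001, -1.0]]
wrist_force: [0.2, -0.6, -0.6]
gripper_width: 1.001
gripper_force: 0.0
```

```bash
python3 - <<'E'
from h import *
go(.60,.290,.20,0)
E
```

```text
t 15.13 tcp [0.608  0.28   0.1948] yaw -27.68 row [-0.001 -0.    -0.483] [-1.18 -0.52 -0.52] F [ 0.2 -0.6 -0.6] w 1.001
```

Emit:
arm_command(deltas=[[0,0,-0.12,-1.2,-0.5,-0.5,-1],[0,0,-0.24,-1.2,-0.5,-0.5,-1],[0,0,-0.36,-1.2,-0.5,-0.5,-1],[0,0,-0.48,-1.2,-0.5,-0.5,-1],[0,0,-0.48,-1.2,-0.5,-0.5,-1],[0,0,-0.48,-1.2,-0.5,-0.5,-1]])

```text
time_s: 15.63
tcp_pos: [0.6005, 0.287, 0.1996]
ee_rot: [[1.0, -0.014, -0.0], [-0.014, -1.0, -0.0], [-0.0, 0.0, -1.0]]
wrist_force: [0.0, 0.3, -0.4]
gripper_width: 0.999
gripper_force: 0.0
```

```bash
python3 - <<'E'
from h import *
c=cam("wrist","pics/w7.png")
go(.60,.290,.20,0)
E
```

```text
t 15.68 tcp [0.6006 0.2869 0.1997] yaw -0.8 row [-0.     0.    -0.014] [-0.06 -0.31 -0.03] F [ 0.2 -0.2  0.2] w 0.999
```

View pics/w7.png

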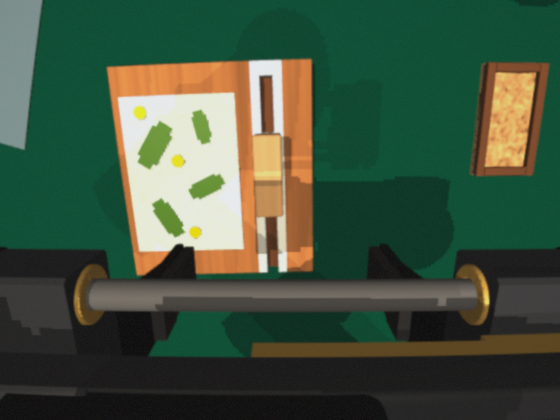

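The wrist view shows the board with corners at (109,67), (312,59), (313,271) and (136,274). The track runs from (266,61) to (273,271), the stop's bar spans columns 253–283 and rows 134–216, and the long rest is at (510,118).

```bash
python3 - <<'E'
from h import *
c=cam("wrist")
def show(n,px,z):
    q=ray2plane(c,px,z)[:,:2]*1000; e=np.roll(q,-1,0)-q
    print(n,q.mean(0).round(1),q.round(1).tolist(),np.hypot(*e.T).round(1),np.degrees(np.arctan2(e[:,1],e[:,0])).round(1))
show("board",[(109,67),(312,59),(313,271),(136,274)],.018)
show("track",[(249,62),(284,60),(288,271),(259,272)],.018)
show("bar",[(253,134),(282,134),(284,216),(254,217)],.054)
show("long in",[(491,65),(537,65),(530,168),(485,168)],.012)
im=c["pixels"]
cv2.imwrite("pics/w7c.png",np.hstack([cv2.resize(im[50:290,230:320],(300,600),interpolation=2)[:600],cv2.resize(im[50:190,460:560],(428,600),interpolation=2)]))
E
```

```text
board [619.5 346.7] [[718.2, 437.0], [720.8, 257.9], [520.3, 255.2], [518.9, 436.8]] [179.1 200.5 181.6 199.3] [-8.920e+01 -1.792e+02  9.040e+01  1.000e-01]
track [620.  296.4] [[719.1, 312.7], [720.2, 282.2], [520.7, 280.6], [520.0, 310.1]] [ 30.5 199.6  29.5 199.1] [ -87.8 -179.5   91.4    0.8]
bar [624.  296.8] [[659.1, 308.4], [658.7, 284.9], [589.4, 284.1], [588.9, 310.0]] [23.5 69.3 25.9 70.2] [ -90.9 -179.4   91.2   -1.3]
long in [669.7  69.5] [[716.6, 95.0], [717.2, 51.3], [622.4, 43.1], [622.7, 88.8]] [43.7 95.1 45.7 94.1] [ -89.2 -175.    89.7    3.8]
```

View pics/w7c.png

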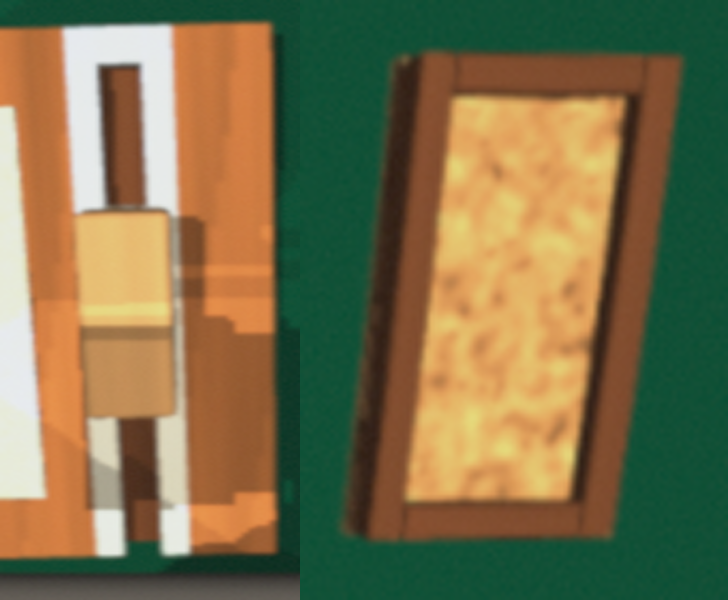

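The close crop confirms the edges, so the stop is centred at about (0.624, 0.2967), turned about +0.5° with the track.

Emit:
arm_command(deltas=[[0,0,-0.023,2.3,-1,0,-0.2],[0,0,-0.023,2.3,-1,3,-0.2],[0,0,-0.023,2.3,-1,6,-0.2],[0,0,-0.023,2.3,-1,9,-0.2],[0,0,-0.023,2.3,-1,11,-0.2],[0,0,-0.023,2.3,-1,11,-0.2],[0,0,-0.023,2.3,-1,11,-0.2],[0,0,-0.023,2.3,-1,11,-0.2]])

```text
time_s: 16.4
tcp_pos: [0.6249, 0.2973, 0.0915]
ee_rot: [[1.0, 0.012, 0.003], [0.012, -1.0, 0.001], [0.003, -0.001, -1.0]]
wrist_force: [-0.3, 0.9, 0.7]
gripper_width: 0.61
gripper_force: 0.0
```

```bash
python3 - <<'E'
from h import *
go(.623,.2965,.044,.5)
E
```

```text
t 16.4 tcp [0.6249 0.2973 0.0915] yaw 0.69 row [-0.001 -0.003  0.003] [-0.2   0.08  4.75] F [-0.3  0.9  0.7] w 0.61
```

Emit:
arm_command(deltas=[[0,0,0,-0.1,0.05,2,-0.2],[0,0,0,-0.1,0.05,4,-0.2],[0,0,0,-0.1,0.05,4.6,-0.2],[0,0,0,-0.1,0.05,4.6,-0.2],[0,0,0,-0.1,0.05,4.6,1],[0,0,0,-0.1,0.05,4.6,1],[0,0,0,-0.1,0.05,4.6,1],[0,0,0,-0.1,0.05,4.6,1]])

```text
time_s: 17.07
tcp_pos: [0.6233, 0.2967, 0.0451]
ee_rot: [[1.0, 0.012, 0.002], [0.012, -1.0, 0.001], [0.002, -0.001, -1.0]]
wrist_force: [-0.5, -0.6, -0.1]
gripper_width: 0.381
gripper_force: 0.0
```

Emit:
arm_command(deltas=[[0,0,0,0,0,0,1],[0,0,0,0,0,0,1],[0,0,0,0,0,0,1],[0,0,0,0,0,0,1],[0,0,0,0,0,0,1]])

```text
time_s: 17.48
tcp_pos: [0.623, 0.2965, 0.0444]
ee_rot: [[1.0, 0.012, 0.001], [0.012, -1.0, 0.0], [0.001, -0.0, -1.0]]
wrist_force: [-0.6, -0.0, 3.4]
gripper_width: 0.27
gripper_force: 30.0
```

```bash
python3 - <<'E'
from h import *
print(sense()["gripper_force"])
go(.468,.2955,.044,.5)
E
```

```text
30.000733137130737
t 17.48 tcp [0.623  0.2965 0.0444] yaw 0.72 row [-0.    -0.001  0.004] [-15.5   -0.09   0.02] F [-0.6 -0.   3.4] w 0.27
```

Emit:
arm_command(deltas=[[0,0,0.003,-0.5,0,-0.1,1],[0,0,0.003,-1.5,0,-0.1,1],[0,0,0.003,-2.5,0,-0.1,1],[0,0,0.003,-3.5,0,-0.1,1],[0,0,0.003,-4.5,0,-0.1,1],[0,0,0.003,-5.5,0,-0.1,1],[0,0,0.003,-6.5,0,-0.1,1],[0,0,0.003,-7.5,0,-0.1,1]])

```text
time_s: 18.15
tcp_pos: [0.5465, 0.2952, 0.0444]
ee_rot: [[1.0, 0.009, -0.001], [0.009, -1.0, -0.0], [-0.001, 0.0, -1.0]]
wrist_force: [-0.1, 0.3, -0.4]
gripper_width: 0.275
gripper_force: 30.0
```

```bash
python3 - <<'E'
from h import *
print(np.round(sense()["moment"],2))
go(.468,.2955,.045,.5)
E
```

```text
[ 0.09  0.09 -0.01]
t 18.15 tcp [0.5465 0.2952 0.0444] yaw 0.52 row [0.    0.001 0.   ] [-7.85 -0.1  -0.05] F [-0.1  0.3 -0.4] w 0.275
```

Emit:
arm_command(deltas=[[0,0,0,-1.2,0,0,1],[0,0,0,-2.5,0,0,1],[0,0,0,-3.8,0,0,1],[0,0,0,-5.1,0,0,1],[0,0,0,-6.4,0,0,1],[0,0,0,-7.5,0,0,1],[0,0,0,-8.3,0,0,1],[0,0,0,-8.3,0,0,1]])

```text
time_s: 18.82
tcp_pos: [0.4628, 0.2941, 0.0446]
ee_rot: [[1.0, 0.01, -0.001], [0.01, -1.0, -0.001], [-0.001, 0.001, -1.0]]
wrist_force: [0.6, -0.4, -1.6]
gripper_width: 0.275
gripper_force: 30.0
```

```bash
python3 - <<'E'
from h import *
go(.463,.2945,.045,.5)
c=cam("side","pics/s2.png"); p=proj(c,[.463,.295,.03])[0].astype(int); print(p)
x,y=p-[70,60]; cv2.imwrite("pics/s2c.png",cv2.resize(c["pixels"][y:y+120,x:x+140],(700,600),interpolation=2))
E
```

```text
t 18.82 tcp [0.4628 0.2941 0.0446] yaw 0.58 row [0.001 0.001 0.001] [ 0.02 -0.04 -0.04] F [ 0.6 -0.4 -1.6] w 0.275
[199 290]
```

View pics/s2c.png

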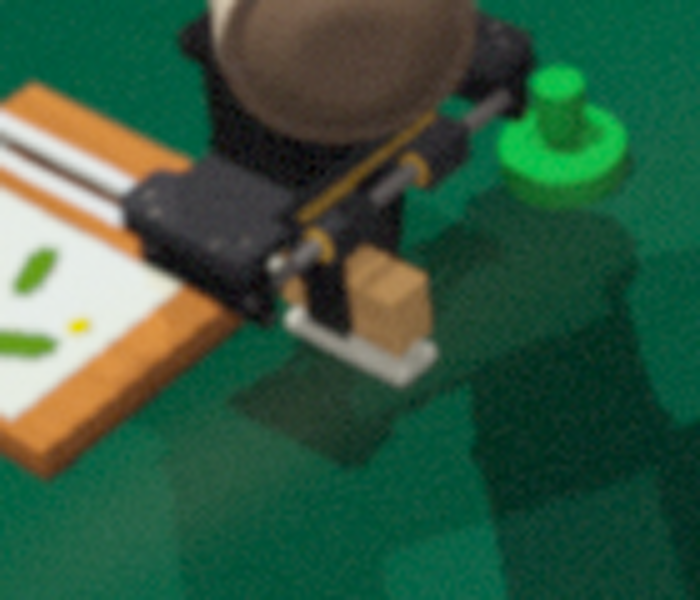

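The side crop shows the stop's whole foot past the board's edge, about (290–435, 310–385) in the crop, free to lift.

Emit:
arm_command(deltas=[[0,0,0,0,0,-2,1],[0,0,0,0,0,-5,1],[0,0,0,1,1,-7,1],[0,0,0,3.5,4,-7,1],[0,0,0,6,7,-7,1],[0,0,0,8.5,10,-7,1],[0,0,0,11,13,-7,1],[0,0,0,13.5,16,-7,1]])

```text
time_s: 19.53
tcp_pos: [0.6028, 0.1342, 0.1148]
ee_rot: [[1.0, 0.009, 0.001], [0.009, -1.0, 0.0], [0.001, -0.0, -1.0]]
wrist_force: [0.9, 1.5, -0.6]
gripper_width: 0.277
gripper_force: 30.0
```

Emit:
arm_command(deltas=[[0,0,0,2.5,3,0,1],[0,0,0,4.5,5,0,1],[0,0,0,6,6.2,0,1],[0,0,0,6.6,6.6,0,1],[0,0,0,6.6,6.6,0,1],[0,0,0,6.6,6.6,0,1],[0,0,0,6.6,6.6,0,1]])

```text
time_s: 20.12
tcp_pos: [0.667, 0.0712, 0.1145]
ee_rot: [[1.0, 0.01, -0.001], [0.01, -1.0, -0.0], [-0.001, -0.0, -1.0]]
wrist_force: [-1.1, 0.1, -0.6]
gripper_width: 0.274
gripper_force: 30.0
```

```bash
python3 - <<'E'
from h import *
c=cam("wrist","pics/w8.png"); print(proj(c,[[.667+a*.044,.0695+b*.021,.012] for a,b in((1,1),(1,-1),(-1,-1),(-1,1))]).round(0).tolist())
go(.667,.0695,.0465,.5)
E
```

```text
[[253.0, 157.0], [313.0, 158.0], [309.0, 273.0], [255.0, 272.0]]
t 20.17 tcp [0.667  0.0714 0.1147] yaw 0.6 row [-0.     0.001  0.002] [0.   0.19 6.82] F [-0.6  0.4 -0.2] w 0.273
```

View pics/w8.png

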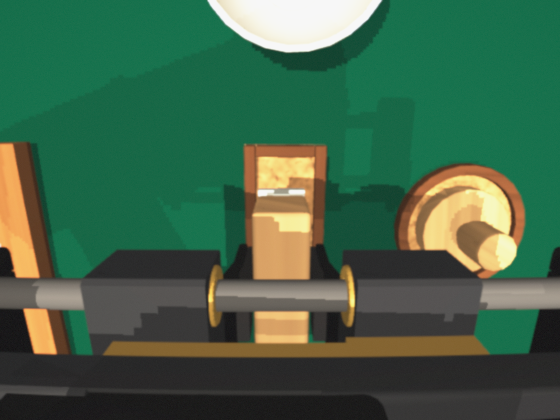

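The wrist view shows the held stop over the long rest. The inner rim corners are near (257,157) and (316,157), about 3 px right of the prediction, so the rest is 2 mm further to -y. I'll check its angle numerically.

```bash
python3 - <<'E'
from h import *
c=cam("wrist"); im=c["pixels"]; hsv=cv2.cvtColor(im,cv2.COLOR_BGR2HSV)
m=(hsv[...,0]<32)&(hsv[...,1]>60)&(hsv[...,2]>45)
L=[];Rr=[];T=[]
for v in range(155,232,4):
    u=np.where(m[v,225:345])[0]+225; L.append((u.min(),v)); Rr.append((u.max(),v))
for u in range(250,322,4): T.append((u,np.where(m[130:170,u])[0].min()+130))
for n,P in(("L",L),("R",Rr),("T",T)):
    q=ray2plane(c,P,.012)[:,:2].astype(np.float32)*1000; vx,vy,x,y=cv2.fitLine(q,cv2.DIST_HUBER,0,.01,.01).ravel(); print(n,np.degrees(np.arctan2(vy,vx)).round(2),x.round(1),y.round(1))
E
```

```text
L 0.61 688.9 97.2
R -0.16 685.7 39.7
T -89.66 719.9 71.1
```

Emit:
arm_command(deltas=[[0,0,0.005,0,0.28,1.5,1],[0,0,0.005,0,0.28,3.5,1],[0,0,0.005,0,0.28,5.2,1],[0,0,0.005,0,0.28,6.3,1],[0,0,0.005,0,0.28,6.7,1],[0,0,0.005,0,0.28,6.85,1],[0,0,0.005,0,0.28,6.85,1],[0,0,0.005,0,0.28,6.85,1]])

```text
time_s: 20.88
tcp_pos: [0.6683, 0.0681, 0.047]
ee_rot: [[1.0, 0.005, 0.002], [0.005, -1.0, 0.0], [0.002, -0.0, -1.0]]
wrist_force: [0.7, 0.1, -1.1]
gripper_width: 0.275
gripper_force: 30.0
```

```bash
python3 - <<'E'
from h import *
go(.667,.0685,.0465,.3)
E
```

```text
t 20.88 tcp [0.6683 0.0681 0.047 ] yaw 0.27 row [-0.    -0.002 -0.   ] [-0.13 -0.04  0.05] F [ 0.7  0.1 -1.1] w 0.275
```

Emit:
arm_command(deltas=[[0,0,0,0,0,0.05,1],[0,0,0,0,0,0.05,1],[0,0,0,0,0,0.05,-0.2],[0,0,0,0,0,0.05,-0.2],[0,0,0,0,0,0.05,-0.2],[0,0,0,0,0,0.05,-0.2],[0,0,0,0,0,0.05,-0.2],[0,0,0,0,0,0.05,-0.2]])

```text
time_s: 21.55
tcp_pos: [0.6678, 0.0676, 0.0456]
ee_rot: [[1.0, 0.004, -0.0], [0.004, -1.0, -0.0], [-0.0, 0.0, -1.0]]
wrist_force: [0.7, -0.4, -0.7]
gripper_width: 0.577
gripper_force: 0.0
```

Emit:
arm_command(deltas=[[0,0,0,0,0,-1.5,-0.2],[0,0,0,0,0,-4,-0.2],[0,0,0,0,0,-8,-0.2],[0,0,0,0,0,-12,-1],[0,0,0,-4,0,-15,-1],[0,0,0,-8,0,-16,-1],[0,0,0,-12,0,-16,-1],[0,0,0,-15,0,-16,-1]])

```text
time_s: 22.22
tcp_pos: [0.516, 0.0668, 0.2069]
ee_rot: [[1.0, 0.004, 0.002], [0.004, -1.0, 0.001], [0.002, -0.001, -1.0]]
wrist_force: [0.3, 0.8, 0.1]
gripper_width: 0.897
gripper_force: 0.0
```

Emit:
arm_command(deltas=[[0,0,0,-4,0,0,-1],[0,0,0,-8,0,0,-1],[0,0,0,-12,0,0,-1],[0,0,0,-12,0,0,-1],[0,0,0,-12,0,0,-1],[0,0,0,-12,0,0,-1]])

```text
time_s: 22.72
tcp_pos: [0.3985, 0.0669, 0.2065]
ee_rot: [[1.0, 0.005, 0.002], [0.005, -1.0, 0.001], [0.002, -0.001, -1.0]]
wrist_force: [0.8, -0.0, 0.5]
gripper_width: 0.996
gripper_force: 0.0
```

```bash
python3 - <<'E'
from h import *
go(.4,.0685,.2,.3)
for n in("top","side"):
    c=cam(n,f"pics/{n}9.png"); im=c["pixels"]; hsv=cv2.cvtColor(im,cv2.COLOR_BGR2HSV)
    m=((hsv[...,0]<35)&(hsv[...,1]<150)&(hsv[...,1]>40)&(hsv[...,2]>140))
    for nm,p,zt in(("sq",(.650,-.206),.062),("small",(.584,-.341),.062),("large",(.659,-.066),.062),("stop",(.668,.068),.056)):
        u,v=proj(c,[*p,zt])[0].round().astype(int); k=16; sub=m[v-k:v+k,u-k:u+k]
        yy,xx=np.where(sub); print(n,nm,(u,v),"bgr",im[v,u],len(xx))
        a=im[v-22:v+22,u-28:u+28]
        cv2.imwrite(f"pics/z_{n}_{nm}.png",a)
ts=[np.hstack([cv2.resize(cv2.imread(f"pics/z_{n}_{q}.png"),(196,154),interpolation=2) for q in("sq","small","large","stop")]) for n in("top","side")]
cv2.imwrite("pics/final.png",np.vstack(ts))
E
```

```text
t 22.72 tcp [0.3985 0.0669 0.2065] yaw 0.28 row [-0.001 -0.002 -0.   ] [ 0.15 -0.16  0.65] F [ 0.8 -0.   0.5] w 0.996
top sq (np.int64(352), np.int64(148)) bgr [134 198 209] 525
top small (np.int64(413), np.int64(177)) bgr [134 198 211] 370
top large (np.int64(291), np.int64(142)) bgr [137 201 209] 631
top stop (np.int64(233), np.int64(138)) bgr [131 194 208] 454
side sq (np.int64(265), np.int64(168)) bgr [67 62 65] 0
side small (np.int64(307), np.int64(156)) bgr [46 39 41] 109
side large (np.int64(233), np.int64(186)) bgr [152 219 242] 292
side stop (np.int64(199), np.int64(208)) bgr [142 210 243] 399
```

Picture viewing is used up, so I check the seating from the top view numerically.

```bash
python3 - <<'E'
from h import *
c=cam("top"); hsv=cv2.cvtColor(c["pixels"],cv2.COLOR_BGR2HSV)
m=((hsv[...,0]<35)&(hsv[...,1]<115)&(hsv[...,1]>40)&(hsv[...,2]>120)).astype(np.uint8)
w=((hsv[...,0]<35)&(hsv[...,1]>60)&(hsv[...,2]>45)).astype(np.uint8)
for nm,p,z in(("sq",(.650,-.206),.024),("small",(.584,-.341),.024),("large",(.659,-.066),.024),("stop",(.668,.068),.056)):
    u,v=proj(c,[*p,.058])[0].round().astype(int)
    for M,zz,t in((m,z,"block"),(w,.012,"rest")):
        n,l,st,ce=cv2.connectedComponentsWithStats(M,connectivity=4); k=l[v,u]
        P=cv2.findContours((l==k).astype(np.uint8),0,1)[0][0].reshape(-1,2)
        r=cv2.minAreaRect((ray2plane(c,P,zz)[:,:2]*1000).astype(np.float32)); print(nm,t,st[k],np.round(r[0],1),np.round(r[1],1),round(r[2],1))
E
```

```text
sq block [338 143  23  21 305] [ 649.6 -203.4] [52.4 48.8] 88.3
sq rest [ 331  137   36   36 1224] [ 650.4 -204.1] [84.2 86.3] 89.7
small block [399 173  18  18 198] [ 584.6 -340.2] [39.5 41.9] 88.9
small rest [389 169  33  31 791] [ 581.9 -337.6] [73.2 75.4] 1.7
large block [274 135  28  27 509] [659.3 -60.1] [63.6 64.2] 64.2
large rest [ 270  131   41   40 1304] [656.9 -64.1] [98.3 96.3] 1.8
stop block [228 124  14  37 388] [658.1  65.1] [87.6 30.2] 2.8
stop rest [ 222  124   27   44 1064] [665.5  68.8] [109.2  61.3] 0.5
```

```bash
python3 -c "
from station import *
print(finish_job())"
```

```text
the job is handed in; nothing more can be done
None
```

I set all three blocks and the paper stop in their matching rests, sliding the stop out of the track's open end before lifting it, and left the hammer alone. I handed the job in at about 23 s; final top-view measurements put the blocks in their recesses, but the stop's final fit rests on its release pose.

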